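# Find the worn damping foot of the microscope stand and mark it

### The arm

A 6-joint arm with a two-finger parallel gripper is mounted at the origin on the work surface. World frame = base frame: x ahead of the robot, y to its left, z up, the work surface at z = 0. Lengths are in m, angles in rad, forces in N, time in s.
With the tool pointing down it reaches from about 0.225 to 0.875 m from the base axis. Payload 3.4 kg.
Tool frame: the origin (TCP) lies on the mounting face of the last link; the fingertips stand 173 mm ahead of it and the grasp point (between the pads) lies 155 mm ahead of it; x points along the fingers, y is the direction in which the jaws open and shut, and the axes are right-handed (so a half turn about x gives the same grasp; the last joint's range is limited). The gripper opens to 85 mm and grips with 20 to 120 N. Pads are 22 mm wide; open, the fingers measure 114 mm over their backs; the gripper's body (76 mm by 85 mm) begins 54 mm behind the grasp point. The pads swing forward as they close: fully open they stand 13 mm farther back than shut.
Start: joints at [1.025, 0.276, 1.505, -0, 1.361, -0.121], TCP at [0.237, 0.524, 0.405] pointing down, gripper open.
Joint ranges: [-2.89, 2.89], [-0.75, 2.08], [0.22, 2.7], [-1.18, 4.32], [0.11, 2.71], [-2.7, 2.7]. Speed limits (rad/s): [2.57, 2.57, 3.14, 3.14, 3.14, 3.14].

### API

Orientations are given as a unit quaternion [w, x, y, z].
In Python, from rig import manip gives the robot as it stands.
- The arm moves only by the tool arm_command, never from a script. Its argument "targets" is a list of rows, each an object with "dp": the shift along the tool's x, y, z in m, a list of three; "turn": the turn, a rotation vector about the tool's x, y, z in degrees, a list of three; "grip": the opening, from -1 (shut) to 1 (fully open). In form: [{"dp": [tx, ty, tz], "turn": [wx, wy, wz], "grip": grip}, ...]. A call has 1 to 8 rows; each row shifts and turns the commanded pose from where the row before left it, along the tool's axes as they then stand; what a row does not reach is not made up. A row lasts 1/10 s, in which the tool goes at most 50 mm and 8.59 degrees, less where a joint would pass 70% of its speed; a pose out of reach is approached as far as the arm can. A call with a gripper value outside its range is refused whole. The fingers move at their own pace and stop on an object; "grip_force" is the grip in N (left out, the last holds). Time passes only in rows, so rows that do not move let the fingers close. It gives the time, the measured TCP pose, the force and the opening at its end, in the units of the state.
- manip.get_state(): the state, without advancing time (a new reading comes with each control period).
- manip.get_image(name): name is "side" or "top"; returns the picture (420x560x3 uint8, red, green, blue); there is no depth.
- manip.calibration(name): a dict with "fx", "fy", "cx", "cy" (pixels), "R" (3x3) and "t" (3): a world point X has camera coordinates R X + t. Camera axes: x right, y down, z forward; pixel columns grow to the right and rows downward; lengths in m; the calibration is good to about 2 mm. A picture is of the moment at which its call begins. calibration takes no time and is no camera call.
- manip.sign_off(): hands the job in, once; it reports no verdict.
The state is a dict: "clock": time; "qpos": joint angles; "qd": joint speeds; "effort": joint torques, N m; "position": TCP position; "ee_rot": TCP orientation; "contact_force": force on the tool from outside, world axes, zero at the start; "moment": the same for the moment, N m; "width": finger opening in m.
Only numpy, scipy, OpenCV 4.12 (cv2) and the standard library are available. Lean on these libraries where they do the work, as an engineer would, in place of code of your own. Each camera call takes 0.05 s, during which the arm holds its last target.

### The job

One of the three damping feet on the service tray has gone soft: with the fingertips, press each round pad down a few millimetres, so that its yellow travel ring is pushed along, and find out which pad gives most easily. Then push the orange tag of that softest foot all the way down onto its block and take the hand away. Leave the other two tags up, and do not pick up or shift anything else on the table.

Things in the scene. Friction and masses are not known exactly. Their poses are not given: they have to be found in the camera images.
- tray: Flat aluminium tray, fixed, 200 x 370 mm, 6 mm thick, 10 mm rim. Origin: centre of its underside; x along its short side (away from the robot), y along its long side (to the robot's left), z up. Three like-looking damping feet stand fixed on it in a row along y, 115 mm apart, each with a sprung round pad, a yellow travel ring and, 65 mm nearer the robot (tray -x), an orange tag.
- pad_1 (a point): Centre of the top face of the pad of the left (tray y = +115 mm) foot, as it stands unpressed, 66 mm above the table; fixed to the tray, so it does not sink with the pad. The pad (blue with a bright rim, 44 mm across, on a steel neck) goes straight down at most 12 mm against its spring and comes back up.
- tag_1 (a point): Centre of the top of the orange tag of the left (tray y = +115 mm) foot when fully up, 54 mm above the table; fixed to the tray, so it does not sink with the tag. The tag's top is 20 x 22 mm; it starts up to 2 mm lower, slides straight down with about 3 N and stays where it is pushed; fully down, after 14 mm, it sits on its grey block, its top 40 mm above the table.
- pad_2 (a point): Centre of the top face of the pad of the middle (tray y = 0) foot, as it stands unpressed, 66 mm above the table; fixed to the tray, so it does not sink with the pad. The pad (blue with a bright rim, 44 mm across, on a steel neck) goes straight down at most 12 mm against its spring and comes back up.
- tag_2 (a point): Centre of the top of the orange tag of the middle (tray y = 0) foot when fully up, 54 mm above the table; fixed to the tray, so it does not sink with the tag. The tag's top is 20 x 22 mm; it starts up to 2 mm lower, slides straight down with about 3 N and stays where it is pushed; fully down, after 14 mm, it sits on its grey block, its top 40 mm above the table.
- pad_3 (a point): Centre of the top face of the pad of the right (tray y = -115 mm) foot, as it stands unpressed, 66 mm above the table; fixed to the tray, so it does not sink with the pad. The pad (blue with a bright rim, 44 mm across, on a steel neck) goes straight down at most 12 mm against its spring and comes back up.
- tag_3 (a point): Centre of the top of the orange tag of the right (tray y = -115 mm) foot when fully up, 54 mm above the table; fixed to the tray, so it does not sink with the tag. The tag's top is 20 x 22 mm; it starts up to 2 mm lower, slides straight down with about 3 N and stays where it is pushed; fully down, after 14 mm, it sits on its grey block, its top 40 mm above the table.
- pad_a (a joint): How far the pad of foot a is pressed down, m: 0 up, 0.012 bottomed. Which of feet a, b, c stands left, middle or right is not told and changes each time. A pad starts to move at about 1.5 N; then the softest yields about 1.7 mm per N, the others 0.5 to 0.85 mm per N.
- ring_a (a joint): How far the yellow travel ring (39 mm across, round the neck right under the pad) of foot a (the same foot as pad_a) has been pushed down its neck, m: 0 at the start. The pad pushes it down, and it stays at the deepest point that the pad has reached.
- tag_a (a joint): How far the orange tag of foot a (the same foot as pad_a) is down, m: 0 up, 0.014 fully down.
- pad_b (a joint): How far the pad of foot b is pressed down, m: 0 up, 0.012 bottomed. Which of feet a, b, c stands left, middle or right is not told and changes each time. A pad starts to move at about 1.5 N; then the softest yields about 1.7 mm per N, the others 0.5 to 0.85 mm per N.
- ring_b (a joint): How far the yellow travel ring (39 mm across, round the neck right under the pad) of foot b (the same foot as pad_b) has been pushed down its neck, m: 0 at the start. The pad pushes it down, and it stays at the deepest point that the pad has reached.
- tag_b (a joint): How far the orange tag of foot b (the same foot as pad_b) is down, m: 0 up, 0.014 fully down.
- pad_c (a joint): How far the pad of foot c is pressed down, m: 0 up, 0.012 bottomed. Which of feet a, b, c stands left, middle or right is not told and changes each time. A pad starts to move at about 1.5 N; then the softest yields about 1.7 mm per N, the others 0.5 to 0.85 mm per N.
- ring_c (a joint): How far the yellow travel ring (39 mm across, round the neck right under the pad) of foot c (the same foot as pad_c) has been pushed down its neck, m: 0 at the start. The pad pushes it down, and it stays at the deepest point that the pad has reached.
- tag_c (a joint): How far the orange tag of foot c (the same foot as pad_c) is down, m: 0 up, 0.014 fully down.
- thumbscrew: Loose brass thumbscrew standing on its head, 22 mm across, 28 mm high, on the tray between two tags. Leave it alone. Origin: centre of its underside.
- collar: Loose steel collar, 26 mm across, 12 mm high, on the tray between two tags. Leave it alone. Origin: centre of its underside.
- vial: Loose small glass jar with a blue cap, 32 mm across, 55 mm high, just behind the tray. Leave it alone. Origin: centre of its underside.
- mug: Loose white mug, 80 mm across, 85 mm high, left of the tray. Leave it alone. Origin: centre of its underside.
- bottle: Loose amber bottle, 48 mm across, 100 mm high, right of the tray. Leave it alone. Origin: centre of its underside.
- wrench: Loose steel wrench lying flat, 130 mm long, left of the tray. Leave it alone. Origin: within the handle, on the underside.
- probe: Loose red-handled probe with a white tip lying flat, about 120 mm long, 11 mm thick, right of the tray. Leave it alone. Origin: within the handle, on the underside.

How it is judged:
On the way, in this order (a step that is already met when the one before it is completed fails the run):
1. all three pads have been pressed: every travel ring is at least 1.5 mm down (value of joint each of ring_a, ring_b, ring_c above 0.0015 m), for 0.1 s.
2. then the tag of the softest foot is pushed down (value of joint tag_b above 0.011 m), for 0.1 s.
At the end, for the whole second after the job is handed in: The softest foot's tag is down (at least 11 of its 14 mm), the other two tags are up (less than 5 mm down), all three travel rings have been pushed down at least 1.5 mm, and all three pads are free and back up (within 1.5 mm) (all of step 1 and value of joint tag_b above 0.011 m and value of joint each of tag_a, tag_c below 0.005 m and value of joint each of pad_a, pad_b, pad_c below 0.0015 m); the robot touches nothing.
It fails at once if a tag of a foot that is not the softest is pushed down (5 mm or more) (value of joint any of tag_a, tag_c above 0.005 m).
It fails at once if a bystander is lifted, carried or shifted by more than 20 mm (distance of any of thumbscrew, collar, vial, mug, bottle, wrench, probe from where it was at the start of the episode above 0.02 m).
It fails at once if an upright bystander is knocked over (angle between any of thumbscrew, collar, vial, mug, bottle's own z axis and vertical above 0.5 rad).
It also fails if it takes over 50 s, if anything falls off the work surface, if the arm or the gripper's body presses on something with over 40 N, if the wrist force passes 120 N, or if a joint passes its speed limit or range.

## Working session

There is one attempt and no reset: what is moved stays moved. The work goes in short steps, Python scripts to look and compute and a tool call to move; the robot and the scene stay as the last step left them, time stands still between calls to the robot, and variables do not carry over. Pictures are saved under pics/ and viewed, and the job is handed in when it is done.

Besides the shell and the picture viewer there is one more tool, called after "Emit:" in YAML: its name, and indented under it one key for each argument. arm_command: Moves the arm, as the interface text tells. Its arguments: {"type":"object","properties":{"targets":{"type":"array"},"grip_force":{"type":"number"}},"required":["targets"]}

```bash
mkdir -p pics; ls
python3 - <<'E'
from rig import manip
import cv2
for n in ("side","top"):
    cv2.imwrite(f"pics/{n}0.png",manip.get_image(n)[:,:,::-1])
    c=manip.calibration(n); print(n,c)
print(manip.get_state())
E
```

```text
pics
side {'fx': 462.71671852661245, 'fy': 462.71671852661245, 'cx': 272.99646902474075, 'cy': 208.3169884037515, 'R': array([[ 0.99557543, -0.09149469,  0.02140753],
       [-0.03238297, -0.54794417, -0.83588787],
       [ 0.08820944,  0.83149619, -0.54848262]]), 't': array([-0.59777779,  0.10197334,  0.844677  ])}
top {'fx': 449.91449086989763, 'fy': 449.91449086989763, 'cx': 276.6407863995275, 'cy': 214.53242644125655, 'R': array([[-9.99900723e-02, -9.94988193e-01,  6.94328630e-04],
       [-9.62478339e-01,  9.65460654e-02, -2.53602651e-01],
       [ 2.52264609e-01, -2.60260237e-02, -9.67308231e-01]]), 't': array([0.06998032, 0.60606481, 0.76197471])}
{'clock': 0.1, 'qpos': array([ 1.02500125e+00,  2.76522214e-01,  1.50601164e+00,  2.18775322e-05,
        1.36071121e+00, -1.20976821e-01]), 'qd': array([-1.31882414e-03, -3.56302913e-03, -3.08647722e-03,  9.32767626e-05,
       -3.74755614e-04, -1.10049007e-03]), 'effort': array([ 9.05410179e-04, -4.17699659e+01, -2.46405226e+01, -4.84642419e-05,
        5.85269750e-03, -8.68636278e-06]), 'position': array([0.23687741, 0.52372927, 0.40392939]), 'ee_rot': array([ 0.69101627,  0.14852102,  0.69141292, -0.14962017]), 'contact_force': array([ 0.54800721,  0.24335708, -0.33073001]), 'moment': array([ 0.02526028,  0.02606112, -0.02238084]), 'width': 0.0857715202233665}
```

View pics/side0.png

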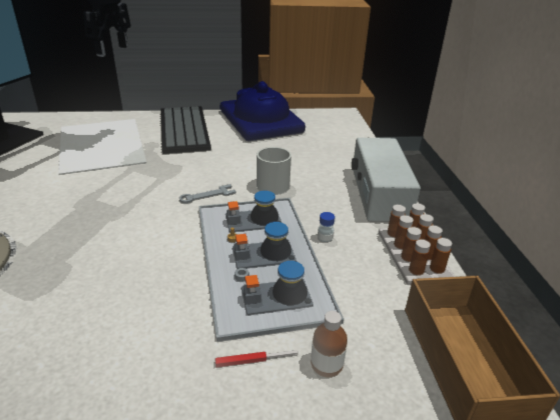

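View pics/top0.png

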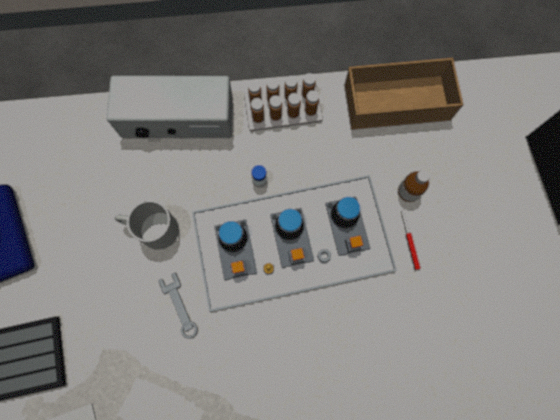

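The side and top views show the three pads at top (232,235), (290,223) and (347,211). The tags are at (238,267), (297,255) and (356,243). The thumbscrew is at (268,268) and the collar at (324,256). Next I measure the poses.

```bash
cat > h.py <<'E'
import numpy as np, cv2
from rig import manip
def ray(n,u,v,z):
    c=manip.calibration(n);R,t=np.array(c["R"]),np.array(c["t"])
    o=-R.T@t; d=R.T@np.array([(u-c["cx"])/c["fx"],(v-c["cy"])/c["fy"],1])
    return o+d*(z-o[2])/d[2]
def proj(n,X):
    c=manip.calibration(n);p=c["R"]@np.array(X)+c["t"]
    return np.array([c["fx"]*p[0]/p[2]+c["cx"],c["fy"]*p[1]/p[2]+c["cy"]])
def blobs(m,amin=15):
    k,l,s,c=cv2.connectedComponentsWithStats(m.astype(np.uint8))
    return [(s[i],c[i]) for i in range(1,k) if s[i][4]>=amin]
E
python3 - <<'E'
from h import *
for n in ("top","side"):
    im=cv2.imread(f"pics/{n}0.png"); hsv=cv2.cvtColor(im,cv2.COLOR_BGR2HSV)
    H,S,V=cv2.split(hsv)
    for nm,m,z in (("pad",(H>95)&(H<112)&(S>130)&(V>110),.066),("tag",(H>4)&(H<16)&(S>200)&(V>190),.0535)):
        for s,c in blobs(m): print(n,nm,s,c.round(1),ray(n,*c,z).round(4))
E
```

```text
top pad [252 166  14  13 136] [258.4 172.1] [0.7016 0.0356 0.066 ]
top pad [338 198  21  20 355] [348.3 207.4] [ 0.6136 -0.1283  0.066 ]
top pad [279 210  22  21 376] [289.7 219.7] [ 0.6007 -0.0149  0.066 ]
top pad [219 222  23  21 383] [230.1 232.1] [0.588 0.099 0.066]
side pad [255 191  20  11 178] [264.4 196. ] [0.5903 0.0962 0.066 ]
side pad [265 222  23  14 250] [276.  228.5] [ 0.603  -0.0175  0.066 ]
side pad [279 261  25  17 341] [290.6 269.1] [ 0.6157 -0.1315  0.066 ]
side tag [237 235   9   6  40] [241.  237.5] [ 0.5386 -0.0243  0.0535]
side tag [247 276  10   8  67] [251.5 279.7] [ 0.5516 -0.1389  0.0535]
```

```bash
cat >> h.py <<'E'
from scipy.spatial.transform import Rotation as Ro
P={1:(.589,.098),2:(.602,-.016),3:(.6146,-.130)}
def st():
    s=manip.get_state();q=s["ee_rot"];return s,Ro.from_quat([q[1],q[2],q[3],q[0]]).as_matrix()
def togo(x,y,z,s=None):  # TCP target
    s,R=st(); return (R.T@(np.array([x,y,z])-s["position"])).round(4)
E
python3 - <<'E'
from h import *
s,R=st();print(R.round(3))
ux=np.array([.9937,.112])
for i in P:
    t=np.array(P[i])-.065*ux
    print(i,t.round(4),proj("top",[*t,.0535]).round(1),proj("side",[*t,.0535]).round(1))
print("to pad1 hover",togo(*P[1],.066+.173+.03))
im=cv2.imread("pics/top0.png"); H,S,V=cv2.split(cv2.cvtColor(im,cv2.COLOR_BGR2HSV))
print(H[267,238],S[267,238],V[267,238])
for sb,c in blobs((H>6)&(H<20)&(S>180)&(V>150)): print(sb,c.round(1),ray("top",*c,.0535).round(4))
# tool x level fix: rotation vector in tool frame aligning tool x to -z and tool y along tray y (or neg)
ty=np.array([-.112,.9937,0]);
for sg in (1,-1):
    Rt=np.column_stack([[0,0,-1],sg*ty,np.cross([0,0,-1],sg*ty)]); print(np.degrees(Ro.from_matrix(R.T@Rt).as_rotvec()).round(1))
E
```

```text
[[-0.001  0.412  0.911]
 [-0.001  0.911 -0.412]
 [-1.    -0.002 -0.   ]]
1 [0.5244 0.0907] [237.7 266.2] [232.1 203.7]
2 [ 0.5374 -0.0233] [297.6 253.3] [240.4 237.2]
3 [ 0.55   -0.1373] [356.7 240.9] [250.5 279.1]
to pad1 hover [ 0.1352 -0.2425  0.4963]
17 224 163
[351 236  11  11  86] [356.1 241. ] [ 0.5497 -0.1362  0.0535]
[292 249  11  10  88] [297.2 253.6] [ 0.537  -0.0224  0.0535]
[232 262  11  10  88] [237.2 266.5] [0.5239 0.0917 0.0535]
[-30.8  -0.    0.1]
[1.492e+02 1.000e-01 1.000e-01]
```

Emit:
arm_command:
  targets:
    - {"dp":[0,0,0],"turn":[-7.7,0,0],"grip":-1}
    - {"dp":[0,0,0],"turn":[-7.7,0,0],"grip":-1}
    - {"dp":[0,0,0],"turn":[-7.7,0,0],"grip":-1}
    - {"dp":[0,0,0],"turn":[-7.7,0,0],"grip":-1}
  grip_force: 30

```text
clock: 0.5
position: [0.2369, 0.5238, 0.4042]
ee_rot: [0.706, -0.042, 0.706, 0.041]
contact_force: [-0.8, -0.2, -0.1]
width: 0.0283
```

```bash
python3 -c "
from h import *
s,R=st();print(R.round(3),s['contact_force'],s['width'],togo(*P[1],.269))"
```

```text
[[-0.001 -0.118  0.993]
 [-0.001  0.993  0.118]
 [-1.    -0.001 -0.001]] [-0.79856719 -0.22222291 -0.06264817] 0.028322310475086595 [ 0.1354 -0.4642  0.2995]
```

Emit:
arm_command:
  targets:
    - {"dp":[0,-0.035,0.0225],"turn":[0,0,0],"grip":-1}
    - {"dp":[0,-0.035,0.0225],"turn":[0,0,0],"grip":-1}
    - {"dp":[0,-0.035,0.0225],"turn":[0,0,0],"grip":-1}
    - {"dp":[0,-0.035,0.0225],"turn":[0,0,0],"grip":-1}
    - {"dp":[0,-0.035,0.0225],"turn":[0,0,0],"grip":-1}
    - {"dp":[0,-0.035,0.0225],"turn":[0,0,0],"grip":-1}
    - {"dp":[0,-0.035,0.0225],"turn":[0,0,0],"grip":-1}
    - {"dp":[0,-0.035,0.0225],"turn":[0,0,0],"grip":-1}

```text
clock: 1.3
position: [0.448, 0.2644, 0.4044]
ee_rot: [0.706, -0.04, 0.706, 0.04]
contact_force: [-0.7, 1.1, -0.2]
width: 0.0001
```

```bash
python3 -c "
from h import *
s,R=st();print(R.round(3),s['contact_force'],s['width'],togo(*P[1],.269))"
```

```text
[[-0.    -0.112  0.994]
 [-0.     0.994  0.112]
 [-1.     0.    -0.   ]] [-0.73449972  1.07963332 -0.24852436] 8.196786350672669e-05 [ 0.1354 -0.1812  0.1214]
```

Emit:
arm_command:
  targets:
    - {"dp":[0,-0.036,0.0243],"turn":[0,0,0],"grip":-1}
    - {"dp":[0,-0.036,0.0243],"turn":[0,0,0],"grip":-1}
    - {"dp":[0.027,-0.036,0.0243],"turn":[0,0,0],"grip":-1}
    - {"dp":[0.027,-0.036,0.0243],"turn":[0,0,0],"grip":-1}
    - {"dp":[0.027,-0.036,0.0243],"turn":[0,0,0],"grip":-1}
    - {"dp":[0.027,0,0],"turn":[0,0,0],"grip":-1}
    - {"dp":[0.027,0,0],"turn":[0,0,0],"grip":-1}
    - {"dp":[0,0,0],"turn":[0,0,0],"grip":-1}

```text
clock: 2.1
position: [0.5848, 0.1023, 0.2672]
ee_rot: [0.703, -0.039, 0.709, 0.04]
contact_force: [-0.6, 0.3, 0.7]
width: 0.0002
```

```bash
python3 -c "
from h import *
s,R=st();print(s['contact_force'],s['position'],togo(*P[1],.239))
for n in ('side','top'): cv2.imwrite(f'pics/{n}1.png',manip.get_image(n)[:,:,::-1])
a=cv2.imread('pics/side1.png')[150:330,180:360];cv2.imwrite('pics/c1.png',cv2.resize(a,None,fx=3.3,fy=3.3))"
```

```text
[-0.58104272  0.30149389  0.72041898] [0.58483324 0.10231028 0.26719326] [ 0.0282 -0.0048  0.0039]
```

View pics/c1.png

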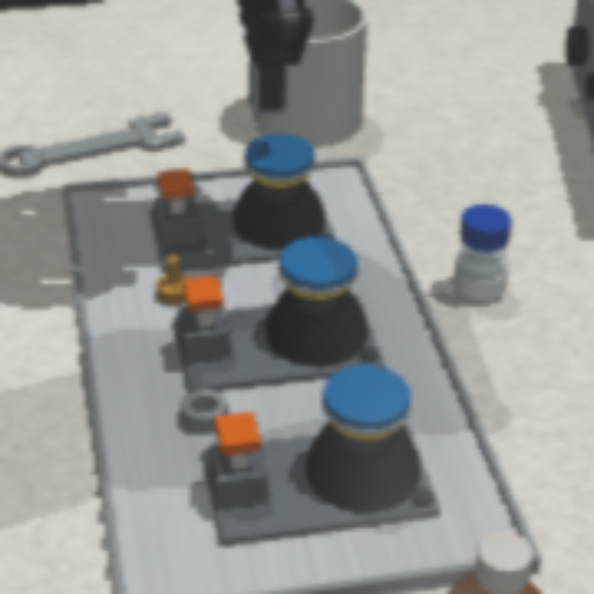

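The closed fingertips are at about (270,108) in the crop, hovering above pad 1. I correct by about 5 mm and come down to just above the pad.

Emit:
arm_command:
  targets:
    - {"dp":[0.01,-0.0045,0.004],"turn":[0,0,0],"grip":-1}
    - {"dp":[0.01,0,0],"turn":[0,0,0],"grip":-1}
    - {"dp":[0.0,0,0],"turn":[0,0,0],"grip":-1}
    - {"dp":[0.0,0,0],"turn":[0,0,0],"grip":-1}
    - {"dp":[0,0,0],"turn":[0,0,0],"grip":-1}

```text
clock: 2.7
position: [0.591, 0.0991, 0.2519]
ee_rot: [0.706, -0.04, 0.706, 0.04]
contact_force: [-0.8, 0.5, -0.1]
width: -0.0001
```

```bash
python3 -c "
from h import *
s,R=st();print(s['contact_force'],s['position'],togo(*P[1],.239))"
```

```text
[-0.82652853  0.46916553 -0.11449439] [0.59102446 0.09908783 0.25194363] [ 0.0129 -0.0009 -0.0021]
```

Emit:
arm_command:
  targets:
    - {"dp":[0.004,0,0],"turn":[0,0,0],"grip":-1}
    - {"dp":[0.0,0,0],"turn":[0,0,0],"grip":-1}
    - {"dp":[0.0,0,0],"turn":[0,0,0],"grip":-1}

```text
clock: 3.0
position: [0.5909, 0.099, 0.2474]
ee_rot: [0.706, -0.04, 0.706, 0.04]
contact_force: [-0.3, 0.6, 0.1]
width: -0.0
```

Emit:
arm_command:
  targets:
    - {"dp":[0.003,0,0],"turn":[0,0,0],"grip":-1}
    - {"dp":[0.0,0,0],"turn":[0,0,0],"grip":-1}
    - {"dp":[0.0,0,0],"turn":[0,0,0],"grip":-1}

```text
clock: 3.3
position: [0.5909, 0.099, 0.2444]
ee_rot: [0.706, -0.04, 0.706, 0.04]
contact_force: [-0.3, 0.2, -0.0]
width: 0.0001
```

Emit:
arm_command:
  targets:
    - {"dp":[0.003,0,0],"turn":[0,0,0],"grip":-1}
    - {"dp":[0.0,0,0],"turn":[0,0,0],"grip":-1}
    - {"dp":[0.0,0,0],"turn":[0,0,0],"grip":-1}

```text
clock: 3.6
position: [0.5909, 0.099, 0.2414]
ee_rot: [0.706, -0.04, 0.706, 0.04]
contact_force: [0.4, -0.5, -0.2]
width: 0.0003
```

Emit:
arm_command:
  targets:
    - {"dp":[0.003,0,0],"turn":[0,0,0],"grip":-1}
    - {"dp":[0.0,0,0],"turn":[0,0,0],"grip":-1}
    - {"dp":[0.0,0,0],"turn":[0,0,0],"grip":-1}

```text
clock: 3.9
position: [0.5912, 0.099, 0.2388]
ee_rot: [0.706, -0.04, 0.706, 0.04]
contact_force: [0.4, -0.5, 1.0]
width: -0.0002
```

Emit:
arm_command:
  targets:
    - {"dp":[0.002,0,0],"turn":[0,0,0],"grip":-1}
    - {"dp":[0.0,0,0],"turn":[0,0,0],"grip":-1}
    - {"dp":[0.0,0,0],"turn":[0,0,0],"grip":-1}

```text
clock: 4.2
position: [0.5912, 0.099, 0.2369]
ee_rot: [0.706, -0.04, 0.706, 0.04]
contact_force: [-0.1, 0.6, 4.2]
width: 0.0
```

Emit:
arm_command:
  targets:
    - {"dp":[0.002,0,0],"turn":[0,0,0],"grip":-1}
    - {"dp":[0.0,0,0],"turn":[0,0,0],"grip":-1}
    - {"dp":[0.0,0,0],"turn":[0,0,0],"grip":-1}

```text
clock: 4.5
position: [0.5912, 0.099, 0.2351]
ee_rot: [0.706, -0.04, 0.706, 0.04]
contact_force: [-0.4, -0.7, 5.9]
width: -0.0001
```

Emit:
arm_command:
  targets:
    - {"dp":[0.002,0,0],"turn":[0,0,0],"grip":-1}
    - {"dp":[0.0,0,0],"turn":[0,0,0],"grip":-1}
    - {"dp":[0.0,0,0],"turn":[0,0,0],"grip":-1}

```text
clock: 4.8
position: [0.5911, 0.099, 0.2334]
ee_rot: [0.706, -0.04, 0.706, 0.04]
contact_force: [-0.7, 0.3, 6.9]
width: -0.0002
```

Emit:
arm_command:
  targets:
    - {"dp":[0.0,0,0],"turn":[0,0,0],"grip":-1}

```text
clock: 4.9
position: [0.5911, 0.099, 0.2334]
ee_rot: [0.706, -0.04, 0.706, 0.04]
contact_force: [-0.6, 0.3, 8.0]
width: -0.0004
```

Emit:
arm_command:
  targets:
    - {"dp":[0.0,0,0],"turn":[0,0,0],"grip":-1}

```text
clock: 5.0
position: [0.5911, 0.099, 0.2335]
ee_rot: [0.706, -0.04, 0.705, 0.04]
contact_force: [-0.4, -0.2, 8.4]
width: 0.0005
```

```bash
python3 -c "
from h import *
cv2.imwrite('pics/side2.png',manip.get_image('side')[:,:,::-1])
s,R=st();print(s['contact_force'],s['position'])
a=cv2.imread('pics/side2.png')[150:330,180:360];cv2.imwrite('pics/c2.png',cv2.resize(a,None,fx=3.3,fy=3.3))"
```

```text
[-0.52437184  0.33524091  8.35772078] [0.5911467  0.09900327 0.23344214]
```

View pics/c2.png

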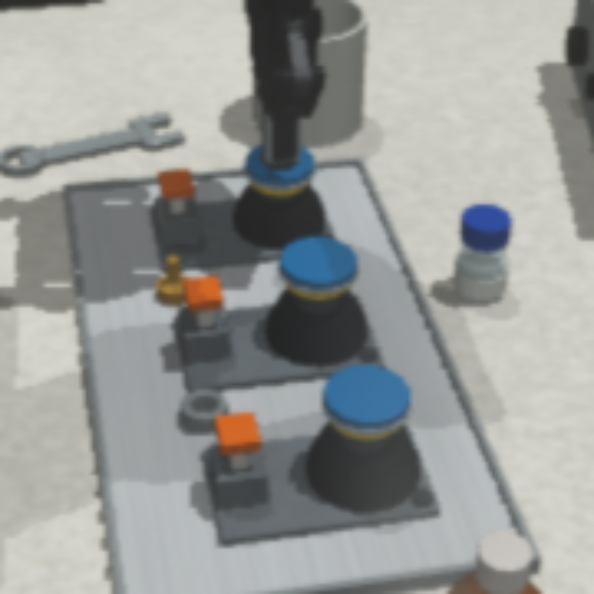

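Pad 1 is visibly pressed, with the tip at (280,160). At about 5.5 mm depth it takes about 8 N, or roughly 0.83 mm/N, so it is probably not the soft one. Next is pad 2.

Emit:
arm_command:
  targets:
    - {"dp":[-0.015,0,0],"turn":[0,0,0],"grip":-1}
    - {"dp":[-0.01,0,0],"turn":[0,0,0],"grip":-1}
    - {"dp":[0,-0.035,0],"turn":[0,0,0],"grip":-1}
    - {"dp":[0,-0.04,0],"turn":[0,0,0],"grip":-1}
    - {"dp":[0,-0.04,0],"turn":[0,0,0],"grip":-1}
    - {"dp":[0.008,0,-0.0015],"turn":[0,0,0],"grip":-1}
    - {"dp":[0,0,0],"turn":[0,0,0],"grip":-1}
    - {"dp":[0,0,0],"turn":[0,0,0],"grip":-1}

```text
clock: 5.85
position: [0.6018, -0.0148, 0.2489]
ee_rot: [0.705, -0.04, 0.707, 0.04]
contact_force: [-0.2, -0.7, -0.1]
width: -0.0
```

```bash
python3 -c "
from h import *
s,R=st();print(s['contact_force'],s['position'],togo(*P[2],.239))"
```

```text
[-0.19648883 -0.72381397 -0.08924584] [ 0.60184465 -0.01481656  0.24889674] [ 0.0099 -0.0012  0.    ]
```

Emit:
arm_command:
  targets:
    - {"dp":[0.008,-0.001,0],"turn":[0,0,0],"grip":-1}
    - {"dp":[0.004,0,0],"turn":[0,0,0],"grip":-1}
    - {"dp":[0,0,0],"turn":[0,0,0],"grip":-1}
    - {"dp":[0,0,0],"turn":[0,0,0],"grip":-1}

```text
clock: 6.25
position: [0.6025, -0.0157, 0.2379]
ee_rot: [0.706, -0.04, 0.706, 0.04]
contact_force: [-1.6, 2.5, 4.0]
width: -0.0002
```

Emit:
arm_command:
  targets:
    - {"dp":[0.002,0,0],"turn":[0,0,0],"grip":-1}
    - {"dp":[0,0,0],"turn":[0,0,0],"grip":-1}
    - {"dp":[0,0,0],"turn":[0,0,0],"grip":-1}

```text
clock: 6.55
position: [0.6025, -0.0158, 0.2363]
ee_rot: [0.706, -0.039, 0.706, 0.04]
contact_force: [-2.0, 3.5, 6.4]
width: -0.0001
```

Emit:
arm_command:
  targets:
    - {"dp":[0.002,0,0],"turn":[0,0,0],"grip":-1}
    - {"dp":[0,0,0],"turn":[0,0,0],"grip":-1}
    - {"dp":[0,0,0],"turn":[0,0,0],"grip":-1}

```text
clock: 6.85
position: [0.6024, -0.0157, 0.2348]
ee_rot: [0.706, -0.039, 0.706, 0.04]
contact_force: [-1.9, 2.7, 9.8]
width: 0.0004
```

Emit:
arm_command:
  targets:
    - {"dp":[0,0,0],"turn":[0,0,0],"grip":-1}

```text
clock: 6.95
position: [0.6024, -0.0158, 0.2349]
ee_rot: [0.706, -0.039, 0.706, 0.04]
contact_force: [-2.6, 3.5, 10.8]
width: -0.0006
```

Emit:
arm_command:
  targets:
    - {"dp":[0,0,0],"turn":[0,0,0],"grip":-1}

```text
clock: 7.05
position: [0.6024, -0.0157, 0.2349]
ee_rot: [0.706, -0.039, 0.706, 0.04]
contact_force: [-2.4, 2.4, 10.5]
width: -0.0002
```

Pad 2 is clearly stiff: about 4 mm takes 10.5 N. On to pad 3.

Emit:
arm_command:
  targets:
    - {"dp":[-0.015,0,0],"turn":[0,0,0],"grip":-1}
    - {"dp":[-0.01,0,0],"turn":[0,0,0],"grip":-1}
    - {"dp":[0,-0.035,0],"turn":[0,0,0],"grip":-1}
    - {"dp":[0,-0.04,0],"turn":[0,0,0],"grip":-1}
    - {"dp":[0,-0.04,0],"turn":[0,0,0],"grip":-1}
    - {"dp":[0.008,0,0],"turn":[0,0,0],"grip":-1}
    - {"dp":[0,0,0],"turn":[0,0,0],"grip":-1}
    - {"dp":[0,0,0],"turn":[0,0,0],"grip":-1}

```text
clock: 7.85
position: [0.6149, -0.13, 0.2499]
ee_rot: [0.705, -0.039, 0.707, 0.04]
contact_force: [0.7, -1.1, -0.7]
width: 0.0
```

```bash
python3 -c "
from h import *
s,R=st();print(s['contact_force'],s['position'],togo(*P[3],.239))"
```

```text
[ 0.74323391 -1.11871927 -0.74384595] [ 0.6149433  -0.13002323  0.24988464] [ 0.0109  0.     -0.0003]
```

Emit:
arm_command:
  targets:
    - {"dp":[0.008,0,0],"turn":[0,0,0],"grip":-1}
    - {"dp":[0.004,0,0],"turn":[0,0,0],"grip":-1}
    - {"dp":[0,0,0],"turn":[0,0,0],"grip":-1}
    - {"dp":[0,0,0],"turn":[0,0,0],"grip":-1}

```text
clock: 8.25
position: [0.6154, -0.13, 0.2385]
ee_rot: [0.706, -0.04, 0.706, 0.04]
contact_force: [0.4, 2.0, 1.6]
width: 0.0002
```

Emit:
arm_command:
  targets:
    - {"dp":[0.003,0,0],"turn":[0,0,0],"grip":-1}
    - {"dp":[0,0,0],"turn":[0,0,0],"grip":-1}
    - {"dp":[0,0,0],"turn":[0,0,0],"grip":-1}
    - {"dp":[0,0,0],"turn":[0,0,0],"grip":-1}

```text
clock: 8.65
position: [0.6155, -0.1305, 0.2358]
ee_rot: [0.706, -0.04, 0.706, 0.04]
contact_force: [0.4, 2.1, 3.5]
width: 0.0002
```

Emit:
arm_command:
  targets:
    - {"dp":[0.002,0,0],"turn":[0,0,0],"grip":-1}
    - {"dp":[0,0,0],"turn":[0,0,0],"grip":-1}
    - {"dp":[0,0,0],"turn":[0,0,0],"grip":-1}
    - {"dp":[0,0,0],"turn":[0,0,0],"grip":-1}

```text
clock: 9.05
position: [0.6156, -0.1306, 0.2336]
ee_rot: [0.706, -0.04, 0.706, 0.04]
contact_force: [-0.4, 4.1, 4.4]
width: 0.0003
```

Emit:
arm_command:
  targets:
    - {"dp":[0,0,0],"turn":[0,0,0],"grip":-1}

```text
clock: 9.15
position: [0.6156, -0.1306, 0.2336]
ee_rot: [0.706, -0.04, 0.706, 0.04]
contact_force: [0.9, 2.9, 3.6]
width: -0.0002
```

```bash
python3 -c "
from h import *
cv2.imwrite('pics/side3.png',manip.get_image('side')[:,:,::-1])
s,R=st();print(s['contact_force'],s['position'])
a=cv2.imread('pics/side3.png')[150:330,180:360];cv2.imwrite('pics/c3.png',cv2.resize(a,None,fx=3.3,fy=3.3))"
```

```text
[0.63139183 3.44241571 4.6674605 ] [ 0.61555116 -0.13060646  0.23359762]
```

View pics/c3.png

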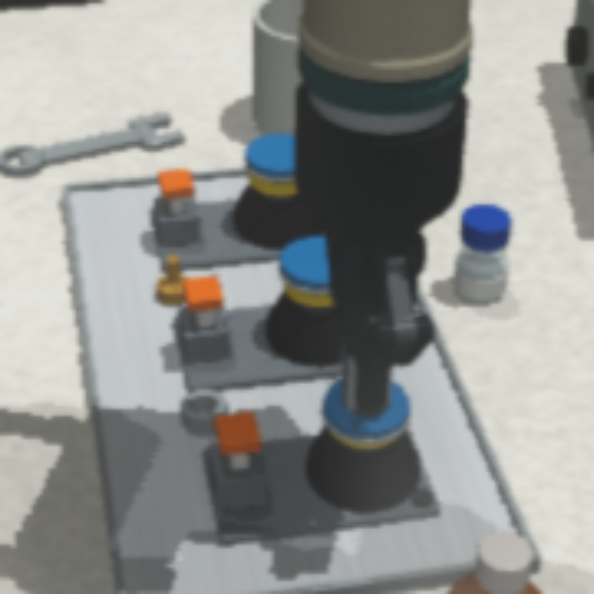

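Pad 3, with the tip at (366,400), gives about 5.4 mm at only about 4.3 N, so it is the soft one. Rings 1 and 2 show yellow bands below their pads. I now lift and move to tag 3.

Emit:
arm_command:
  targets:
    - {"dp":[-0.02,0,0],"turn":[0,0,0],"grip":-1}
    - {"dp":[-0.015,0,0],"turn":[0,0,0],"grip":-1}
    - {"dp":[0,0,-0.022],"turn":[0,0,0],"grip":-1}
    - {"dp":[0,0,-0.022],"turn":[0,0,0],"grip":-1}
    - {"dp":[0,0,-0.021],"turn":[0,0,0],"grip":-1}
    - {"dp":[0,0,0],"turn":[0,0,0],"grip":-1}
    - {"dp":[0,0,0],"turn":[0,0,0],"grip":-1}

```text
clock: 9.9
position: [0.5509, -0.1387, 0.2683]
ee_rot: [0.706, -0.04, 0.706, 0.039]
contact_force: [-0.7, 0.7, -0.4]
width: -0.0001
```

```bash
python3 -c "
from h import *
cv2.imwrite('pics/side4.png',manip.get_image('side')[:,:,::-1])
s,R=st();print(s['contact_force'],s['position'],togo(.5498,-.1368,.213))
a=cv2.imread('pics/side4.png')[150:330,180:360];cv2.imwrite('pics/c4.png',cv2.resize(a,None,fx=3.3,fy=3.3))"
```

```text
[ 0.44741732  0.27895256 -0.32145617] [ 0.5515623  -0.1385995   0.26839024] [ 0.0554  0.002  -0.0016]
```

View pics/c4.png

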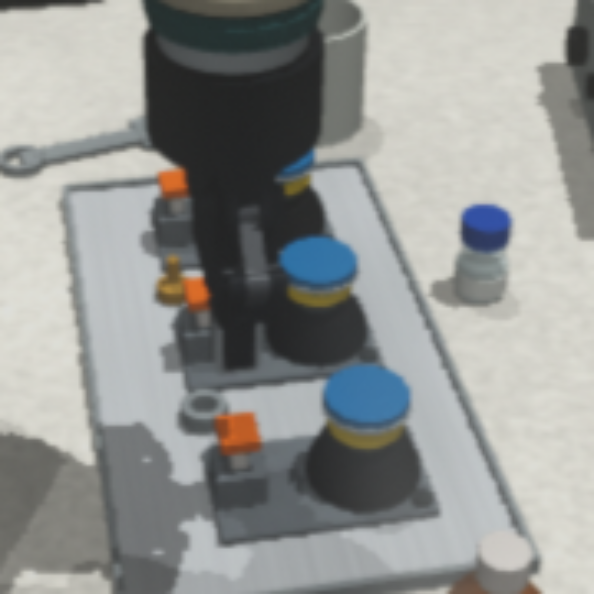

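All three pads are back up, each with a yellow ring showing below it; pad 3's is at (367,430). The fingers stand above tag 3 (238,433). Now I go down.

Emit:
arm_command:
  targets:
    - {"dp":[0.012,0.002,-0.0015],"turn":[0,0,0],"grip":-1}
    - {"dp":[0.012,0,0],"turn":[0,0,0],"grip":-1}
    - {"dp":[0.008,0,0],"turn":[0,0,0],"grip":-1}
    - {"dp":[0.006,0,0],"turn":[0,0,0],"grip":-1}
    - {"dp":[0.006,0,0],"turn":[0,0,0],"grip":-1}
    - {"dp":[0.005,0,0],"turn":[0,0,0],"grip":-1}
    - {"dp":[0,0,0],"turn":[0,0,0],"grip":-1}
    - {"dp":[0,0,0],"turn":[0,0,0],"grip":-1}

```text
clock: 10.75
position: [0.5493, -0.1363, 0.2195]
ee_rot: [0.706, -0.04, 0.706, 0.04]
contact_force: [0.8, 0.4, 0.2]
width: 0.0001
```

Emit:
arm_command:
  targets:
    - {"dp":[0.003,0,0],"turn":[0,0,0],"grip":-1}
    - {"dp":[0.002,0,0],"turn":[0,0,0],"grip":-1}
    - {"dp":[0,0,0],"turn":[0,0,0],"grip":-1}

```text
clock: 11.05
position: [0.5495, -0.1364, 0.2147]
ee_rot: [0.706, -0.04, 0.706, 0.04]
contact_force: [0.5, -0.7, 1.5]
width: 0.0
```

Emit:
arm_command:
  targets:
    - {"dp":[0.002,0,0],"turn":[0,0,0],"grip":-1}
    - {"dp":[0.001,0,0],"turn":[0,0,0],"grip":-1}
    - {"dp":[0,0,0],"turn":[0,0,0],"grip":-1}

```text
clock: 11.35
position: [0.5494, -0.1364, 0.2133]
ee_rot: [0.707, -0.04, 0.705, 0.04]
contact_force: [-2.2, 0.4, 12.6]
width: -0.0003
```

```bash
python3 -c "
from h import *
cv2.imwrite('pics/side5.png',manip.get_image('side')[:,:,::-1])
s,R=st();print(s['contact_force'],s['position'])
a=cv2.imread('pics/side5.png')[150:330,180:360];cv2.imwrite('pics/c5.png',cv2.resize(a,None,fx=3.3,fy=3.3))"
```

```text
[-2.59984784  0.60280843 12.68682275] [ 0.54942548 -0.13637192  0.21334681]
```

View pics/c5.png

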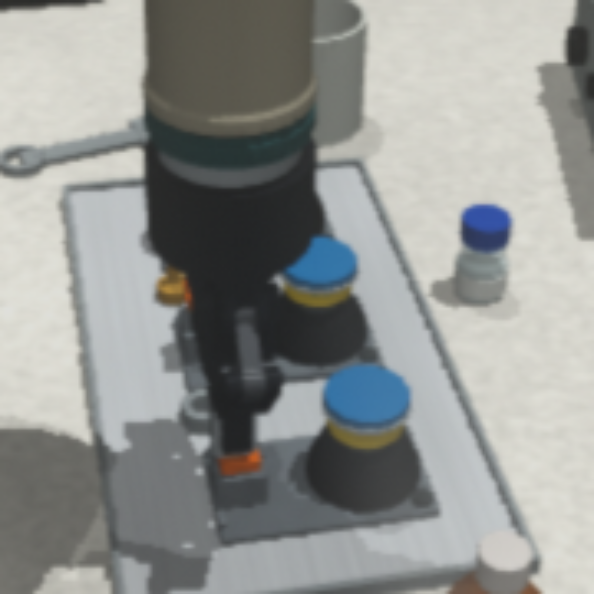

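The tag sits on its block at (240,462), at 12.7 N and bottom height. I raise the hand.

Emit:
arm_command:
  targets:
    - {"dp":[-0.02,0,0],"turn":[0,0,0],"grip":-1}
    - {"dp":[-0.03,0,0],"turn":[0,0,0],"grip":-1}
    - {"dp":[-0.03,0,0],"turn":[0,0,0],"grip":-1}
    - {"dp":[-0.03,0,0],"turn":[0,0,0],"grip":-1}
    - {"dp":[-0.03,0,-0.03],"turn":[0,0,0],"grip":-1}
    - {"dp":[0,0,-0.03],"turn":[0,0,0],"grip":-1}
    - {"dp":[0,0,0],"turn":[0,0,0],"grip":-1}
    - {"dp":[0,0,0],"turn":[0,0,0],"grip":-1}

```text
clock: 12.2
position: [0.489, -0.1429, 0.3514]
ee_rot: [0.706, -0.039, 0.706, 0.04]
contact_force: [0.5, 0.5, 0.3]
width: 0.0003
```

```bash
python3 -c "
from h import *
cv2.imwrite('pics/side6.png',manip.get_image('side')[:,:,::-1])
s,R=st();print(s['contact_force'],s['position'])
a=cv2.imread('pics/side6.png')[150:380,160:380];cv2.imwrite('pics/c6.png',cv2.resize(a,None,fx=2.6,fy=2.6))"
```

```text
[-0.90027061  0.69610154  0.3635702 ] [ 0.48963033 -0.14300533  0.35123277]
```

View pics/c6.png

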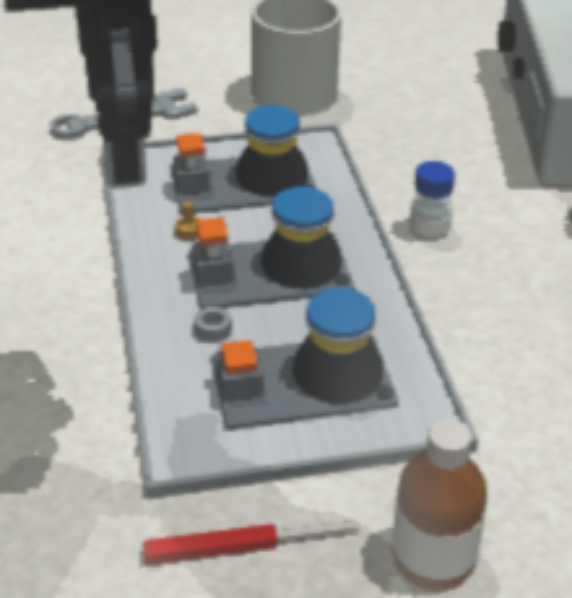

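Tag 3, at (238,355), is down on its block. Tags 1 and 2 are up on their stems, all pads are up with their rings lowered, and the bystanders have not moved. The hand is clear, so I hand in.

```bash
python3 -c "
from rig import manip
print(manip.sign_off())"
```

```text
the job is handed in; nothing more can be done
None
```

The right foot (tray y = -115 mm) is the soft one. Its orange tag is pushed all the way down, and the job was handed in at about 12 s of the 50 s allowed.

I pressed each pad with the closed fingertips. Force readings scattered by about 0.5 N:

| Pad | Pressed | Force | Give (after the first 1.5 N) |
|---|---|---|---|
| Left | about 5.5 mm | about 8.2 N | about 0.8 mm/N |
| Middle | about 4.1 mm | about 10.5 N | about 0.45 mm/N |
| Right | about 5.4 mm | 3.6–4.7 N | about 2 mm/N |

- **Tag:** I pushed the right tag until it stopped on its block. The fingertips were then about 40 mm above the table and the force rose to 12.7 N.
- **Last picture:** the right tag is down and the other two are up. All three pads are back up with their yellow rings lowered, the bystanders look unmoved, and the hand is clear.
- **Small disagreements:** the middle and right figures lie slightly outside the stated ranges (0.5 to 0.85 mm/N and 1.7 mm/N), which fits the force noise and some uncertainty in the contact height. Sideways forces of 2–4 N showed on the middle and right pads, and those pads still came back up. No check failed.

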